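# Unlock the drinks chest and hold the key turned

### The job

Take the key out of its wooden stand, push it fully home into the lock on top of the drinks chest (it may catch on two sticky plates inside: press lightly and wiggle it a little left and right until it drops), then turn it a quarter turn clockwise, seen from above, to the stop so that the lid is lifted ajar. The lock springs back, so finish while still gripping the key and holding it turned; leave the jigger, the tumbler and the corkscrew where they are.

Things in the scene. Friction and masses are not known exactly. Their poses are not given: they have to be found in the camera images.
- key: loose key, 60 g, 78 mm tall, upright in its stand, bow up; the same after a half turn about z. Origin at the blade's lower tip, z up to the bow. Steel blade: 20 mm wide along x, 4 mm thick along y, 0 to 20 mm above the tip (lowest 5 mm stepped down to 18 x 3.2 mm); round 7 mm shank to 48 mm; black plastic bow 30 (x) x 10 (y) mm from 48 to 78 mm
- key_grip (a point): centre of the key's black bow, 63 mm above the blade tip, the place to pinch it (across its 10 mm thickness, along the key's y); same axes as the key
- key_tip (a point): lower tip of the key's blade, on the key's axis; same axes as the key
- key_block: fixed light wooden key stand, 70 x 50 x 36 mm (x, y, height), origin at the centre of its underside; the key stands 28 mm deep in a loose slot in the middle of its top, so the bow begins 20 mm above the stand
- lock_face (a point): centre of the key slot at the top of the square steel lock plate (56 x 56 mm, 6 mm thick, its top 66 mm above the worktop) on the chest. z up; x along the slot, away from the robot towards the lid. The slot is 22 (x) x 8 (y) mm, so a blade inside it twists only about 0.2 rad either way; a key fully home has its blade below the plate and can turn, its bow beginning 20 mm above the face
- lock_floor (a point): floor of the lock on its axis, 28 mm under lock_face, same axes; a key tip standing here is home. Above it: plug (top 19 mm under the face), 21 x 5 mm slot along x at rest; over it two sticky plates, each 4 mm thick (tops 10 and 14.5 mm under the face), 21 x 5 mm slots at unknown twists up to 0.2 rad either way; each takes about 0.05 N m to turn and stays where it is put
- chest: fixed dark wooden drinks chest, 200 (x) x 160 (y) mm, origin at the centre of its underside; lock on its near part, 62 mm towards -x from the origin, lid (top 62 mm above the worktop) on its far part
- plug (a joint): rotation of the lock plug, rad: 0 at rest (slot along x), grows clockwise seen from above up to a stop at 1.571; a spring drives it back to 0; turning and holding take up to about 0.21 N m; it trails the key by up to about 0.1 rad of play
- chest_lid (a joint): opening of the chest's wooden lid, rad: 0 shut, about 0.11 when the lock is fully turned (a cam lifts it, the edge next to the lock rises about 14 mm)
- jigger_mid (a point): middle of a brass double-cone jigger, 47 mm across, 101 mm tall, loose bystander
- tumbler_mid (a point): middle of a glass tumbler, 73 mm across, 100 mm tall, loose bystander
- corkscrew_mid (a point): middle of a standing wing corkscrew, 44 x 72 x 146 mm, loose bystander
Things that resemble listed ones, but are neither listed nor needed, are in the scene too. Leave any white look-alike of the key alone. Leave any turquoise look-alike of the key_block alone.

How it is judged (in metres and radians):
On the way, in this order (a step that is already met when the one before it is completed fails the run):
1. the key is held clear of its stand (z of key_tip in the frame of key_block above 0.045 m and contact force between the fingers and key above 1 N), for 0.2 s.
2. the key is fully home in the lock (z of key_tip in the frame of lock_face below -0.0245 m and horizontal distance between key_tip and lock_face below 0.004 m and angle between key_tip's own z axis and vertical below 0.15 rad), for 0.1 s.
3. the key is turned a quarter turn clockwise (all of step 2 and value of joint plug above 1.35 rad), for 0.2 s.
At the end, for the whole second after the job is handed in: the key tip is at least 24.5 mm below the lock face (28 is home), within 4 mm of the lock axis, the key upright within 0.15 rad; the plug is turned more than 1.35 rad and the lid is ajar by more than 0.07 rad; the fingers still grip the key with more than 1 N (all of step 3 and contact force between the fingers and key above 1 N and value of joint chest_lid above 0.07 rad); the arm keeps its last pose, push and grip.
It fails at once if the jigger is disturbed (moved more than 25 mm) (distance of jigger_mid from where it was at the start of the episode above 0.025 m).
It fails at once if the tumbler is disturbed (moved more than 25 mm) (distance of tumbler_mid from where it was at the start of the episode above 0.025 m).
It fails at once if the corkscrew is disturbed (moved more than 25 mm) (distance of corkscrew_mid from where it was at the start of the episode above 0.025 m).
It also fails if it takes over 51 s, if anything falls off the work surface, if the arm or the gripper's body presses on something with over 40 N, if the wrist force passes 120 N, or if a joint passes its speed limit or range.

### The arm

A 6-joint arm with a two-finger parallel gripper is mounted at the origin on a cart in front of the work surface, level with it; the furniture and walls round the work are solid. World frame = base frame: x ahead of the robot, y to its left, z up, the work surface at z = 0. Lengths are in mm, angles in degrees, forces in N, time in s.
With the tool pointing down it reaches from about 300 to 850 mm from the base axis. Payload 4.2 kg.
Tool frame: the origin (TCP) lies at the very end of the fingers, on their centre line; the grasp point (between the pads) lies 19 mm behind it (env.grasp_offset is the distance from the TCP to the grasp point, in mm); z points along the fingers, y is the line along which they close (so a half turn about z gives the same grasp; the last joint's range is limited). The gripper opens to 91 mm and grips with 3 to 60 N. Pads are 32 mm wide; open, the fingers measure 118 mm over their backs; the gripper's body (76 mm by 178 mm) begins 60 mm behind the grasp point.
Start: joints at [70.359, 18.312, 89.639, -0, 72.044, -1.146], TCP at [182.406, 545.318, 213.976] pointing down, gripper open.
Joint ranges: [-177.97, 177.97], [-48.28, 115.42], [12.27, 149.76], [-77.06, 257.06], [2.81, 150.46], [-146.56, 146.56]. Speed limits (degrees/s): [147.25, 147.25, 180, 180, 180, 180].

### API

Orientations are given as [roll, pitch, yaw] about the fixed x, y, z axes, in that order (R = Rz(yaw) Ry(pitch) Rx(roll)).
In Python, from workcell import env gives the robot as it stands. The module is installed in compiled form; this text tells all that it offers.
- The arm moves only by the tool send_rows, never from a script. Its argument "motion" is a list of rows, each an object of numbers: "tx", "ty", "tz": the shift along the tool's x, y, z in units of 500 mm (1.0 is 500 mm); "rx", "ry", "rz": the turn, a rotation vector about the tool's x, y, z in units of 30 degrees (1.0 is 30 degrees); "gripper": the closure, from -1 (fully open) to 1 (shut). In form: [{"tx": .., "ty": .., "tz": .., "rx": .., "ry": .., "rz": .., "gripper": ..}, ...]. A call has 1 to 12 rows; each row shifts and turns the commanded pose from where the row before left it, along the tool's axes as they then stand; what a row does not reach is not made up. A row lasts 1/8 s, in which the tool goes at most 62.5 mm and 10.7 degrees, less where a joint would pass 70% of its speed; a pose out of reach is approached as far as the arm can. A call with a number of a shift or a turn outside -1 to 1 is refused whole. A call with a gripper value outside its range is refused whole. The fingers move at their own pace and stop on an object; "grip_force" is the grip in N (left out, the last holds). Time passes only in rows, so rows that do not move let the fingers close. It gives the time, the measured TCP pose, the force, the opening and the grip force at its end, in the units of the state.
- env.state(): the state, without advancing time (a new reading comes with each control period).
- env.grab_frame(name): name is "scene" or "top" or "wrist"; returns a dict with "frame" (480x640x3 uint8, red, green, blue), "vertical_fov" (degrees; the focal length in pixels is half the picture's height over the tangent of half this angle, whatever the lens; pixels are square), "cx", "cy" (the principal point, pixels), "rvec" (rotation vector, rad) and "tvec" (3), from world to camera coordinates, as OpenCV has them; the wrist camera has in their place "T_tool_cam" (4x4, takes a point from camera to tool coordinates, whose origin is the TCP and whose axes are the flange's). Camera axes: x right, y down, z forward; pixel columns grow to the right and rows downward; lengths in mm; the calibration is good to about 2 mm. A picture is of the moment at which its call begins: read the wrist's pose just before it. There is no depth.
- env.job_done(): hands the job in; it is judged then, once.
The state is a dict: "time_s": time; "qpos": joint angles; "qvel": joint speeds; "effort": joint torques, N m; "ee_pos": TCP position; "ee_rot": TCP orientation; "force": force on the tool from outside, world axes, zero at the start; "torque": the same for the moment, N m; "gripper_width": finger opening in mm; "gripper_force": force on a finger pad.
Only numpy, scipy, OpenCV 4.12 (cv2) and the standard library are available. Lean on these libraries where they do the work, as an engineer would, in place of code of your own. Each camera call takes 0.05 s, during which the arm holds its last target. There are 200 camera calls.

## Working session

There is one attempt and no reset: what is moved stays moved. The work goes in short steps, Python scripts to look and compute and a tool call to move; the robot and the scene stay as the last step left them, time stands still between calls to the robot, and variables do not carry over. Pictures are saved under pics/ and viewed, at most 10 in all, crops included, and the job is handed in when it is done.

Besides the shell and the picture viewer there is one more tool, called as a command line: name --argument value ..., lists and objects as JSON in quotes. send_rows: Moves the arm, as the interface text tells. Shifts and turns lie within -1 to 1; 1 stands for 500 mm of shift or 30 degrees of turn. Its arguments: {"type":"object","properties":{"motion":{"type":"array"},"grip_force":{"type":"number"}},"required":["motion"]}

```bash
mkdir -p pics; cat > h.py <<'E'
import numpy as np, cv2, pickle
from scipy.spatial.transform import Rotation as R
from workcell import env
def snap(name, tag):
    s=env.state(); f=env.grab_frame(name); f['state']=s
    pickle.dump(f,open(f'pics/{tag}.pkl','wb')); return f
def cam(f):
    k=240/np.tan(np.radians(f['vertical_fov'])/2)
    K=np.array([[k,0,f['cx']],[0,k,f['cy']],[0,0,1.]])
    if 'rvec' in f and f['rvec'] is not None:
        Rm=cv2.Rodrigues(np.array(f['rvec'],float))[0]; t=np.array(f['tvec'],float).ravel()
    else:
        s=f['state']; T=np.eye(4); T[:3,:3]=R.from_euler('xyz',s['ee_rot'],degrees=True).as_matrix(); T[:3,3]=s['ee_pos']
        M=np.linalg.inv(T@np.array(f['T_tool_cam'])); Rm=M[:3,:3]; t=M[:3,3]
    return K,Rm,t
def load(tag): return pickle.load(open(f'pics/{tag}.pkl','rb'))
def onz(f,u,v,z):
    K,Rm,t=cam(f); d=Rm.T@np.linalg.inv(K)@[u,v,1]; c=-Rm.T@t
    return c+d*(z-c[2])/d[2]
def tri(obs):
    A=np.zeros((3,3)); b=np.zeros(3)
    for f,u,v in obs:
        K,Rm,t=cam(f); d=Rm.T@np.linalg.inv(K)@[u,v,1]; d/=np.linalg.norm(d); c=-Rm.T@t
        P=np.eye(3)-np.outer(d,d); A+=P; b+=P@c
    return np.linalg.solve(A,b)
def proj(f,p):
    K,Rm,t=cam(f); q=K@(Rm@np.array(p,float)+t); return q[:2]/q[2]
def save(f,name,box=None,s=1):
    im=f['frame']
    if box: im=im[box[1]:box[3],box[0]:box[2]]
    im=cv2.resize(im,None,fx=s,fy=s,interpolation=cv2.INTER_CUBIC)
    cv2.imwrite(f'pics/{name}.png',im[:,:,::-1])
E
python3 - <<'E'
from h import *
print(env.state())
for n in ['scene','top','wrist']:
    f=snap(n,n+'0'); print(n,{k:v for k,v in f.items() if k not in('frame','state')})
a=load('scene0')['frame'];b=load('top0')['frame'];
cv2.imwrite('pics/a.png',np.vstack([a,b])[:,:,::-1]) if 0 else None
save(load('top0'),'top0',s=1.25); save(load('scene0'),'scene0',s=1.25)
E
```

```text
{'time_s': 0.0, 'qpos': array([ 7.03573669e+01,  1.83514435e+01,  8.97055909e+01, -1.21527516e-03,
        7.20443715e+01, -1.14576363e+00]), 'qvel': array([ 0.03189067, -0.03405107, -0.08194189,  0.09018996, -0.02232303,
       -0.02276802]), 'effort': array([-6.74910953e-04, -4.12465560e+01, -2.31972420e+01,  7.24968477e-02,
        4.58463735e-02, -1.63371656e-04]), 'ee_pos': array([182.25553571, 544.82087756, 213.12779123]), 'ee_rot': array([-1.79898591e+02, -8.72522750e-04,  1.61503505e+02]), 'force': array([-1.25768111, -0.06150509, -1.03460781]), 'torque': array([-0.02723967,  0.02368057, -0.007997  ]), 'gripper_force': 0.0, 'gripper_width': 91.03725532784927}
scene {'vertical_fov': 47.51157802246515, 'cx': 324.3703532324825, 'cy': 240.64555313634168, 'rvec': array([ 1.86701071, -0.67725002,  0.43973177]), 'tvec': array([-421.77966584,  203.38088997,  837.87522275])}
top {'vertical_fov': 54.68940230287506, 'cx': 322.383545112818, 'cy': 234.34544869747603, 'rvec': array([ 2.15314058, -2.16531432,  0.14629027]), 'tvec': array([-25.94105495, 525.50739425, 886.68550479])}
wrist {'vertical_fov': 58.61553320553746, 'cx': 325.95247454980756, 'cy': 238.93758210249666, 'T_tool_cam': array([[-3.51268350e-04, -9.56365595e-01, -2.92172423e-01,
         8.29999259e+01],
       [ 9.99999751e-01, -1.57196441e-04, -6.87713761e-04,
        -1.91368976e-02],
       [ 6.11777316e-04, -2.92172592e-01,  9.56365413e-01,
        -1.70187367e+02],
       [ 0.00000000e+00,  0.00000000e+00,  0.00000000e+00,
         1.00000000e+00]])}
```

View pics/top0.png

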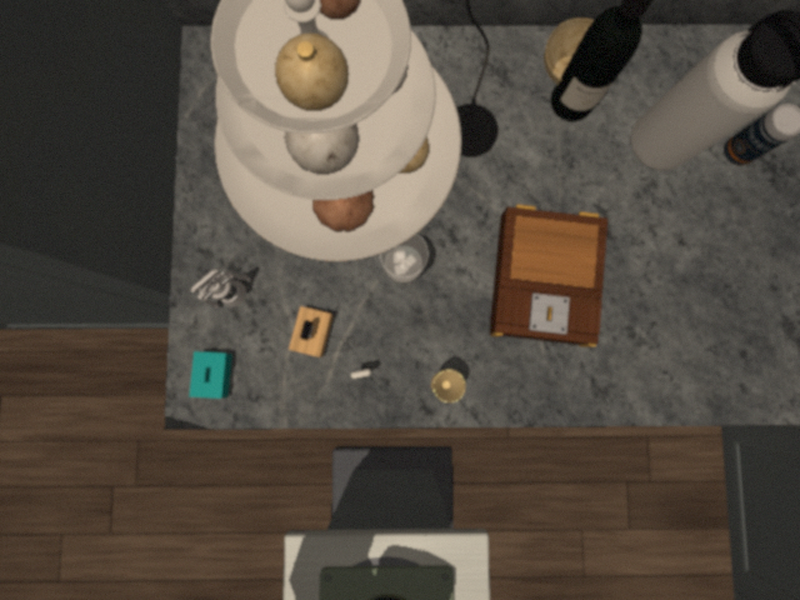

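View pics/scene0.png

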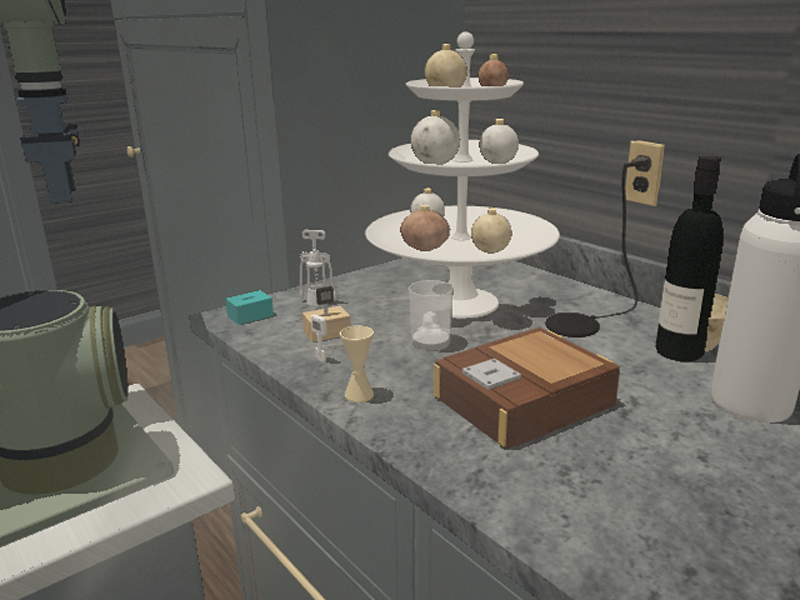

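The top view shows the wooden stand with the black-bowed key at about (311,331) of 1.25×, the white look-alike at (361,373), the lock plate at (549,313), the jigger (449,386), the tumbler (404,258) and the corkscrew (217,285). Next come enlarged crops.

```bash
python3 - <<'E'
from h import *
f=load('top0'); s=load('scene0')
for n,u,v,z in [('key',311,328,60),('lock',549,313,66),('jig',449,386,100),('tum',404,258,50),('cork',217,285,70),('white',361,373,20),('chest TL',507,208,62),('chest BR',598,345,62),('stand bl',322,357,36),('stand tl',304,306,36),('plateaudisc near',340,260,160)]:
    print(n,onz(f,u/1.25,v/1.25,z).round(0))
a=cv2.resize(f['frame'][235:295,220:280],(400,400),interpolation=cv2.INTER_CUBIC)
b=cv2.resize(f['frame'][220:280,410:470],(400,400),interpolation=cv2.INTER_CUBIC)
c=cv2.resize(s['frame'][220:280,230:290],(400,400)[:2],interpolation=cv2.INTER_CUBIC)
cc=cv2.resize(s['frame'][270:330,360:440],(400,300),interpolation=cv2.INTER_CUBIC)
im=np.zeros((600,800,3),np.uint8)
im[:300,:400]=cv2.resize(f['frame'][235:295,210:290],(400,300),interpolation=cv2.INTER_CUBIC)
im[:300,400:]=cv2.resize(f['frame'][220:280,400:480],(400,300),interpolation=cv2.INTER_CUBIC)
im[300:,:400]=cv2.resize(s['frame'][220:280,220:300],(400,300),interpolation=cv2.INTER_CUBIC)
im[300:,400:]=cc
cv2.imwrite('pics/crop0.png',im[:,:,::-1])
E
```

```text
key [469. 112.  60.]
lock [ 489. -251.   66.]
jig [381. -94. 100.]
tum [579. -31.  50.]
cork [534. 254.  70.]
white [400.  38.  20.]
chest TL [ 655. -193.   62.]
chest BR [ 440. -325.   62.]
stand bl [425.  98.  36.]
stand tl [505. 127.  36.]
plateaudisc near [555.  59. 160.]
```

View pics/crop0.png

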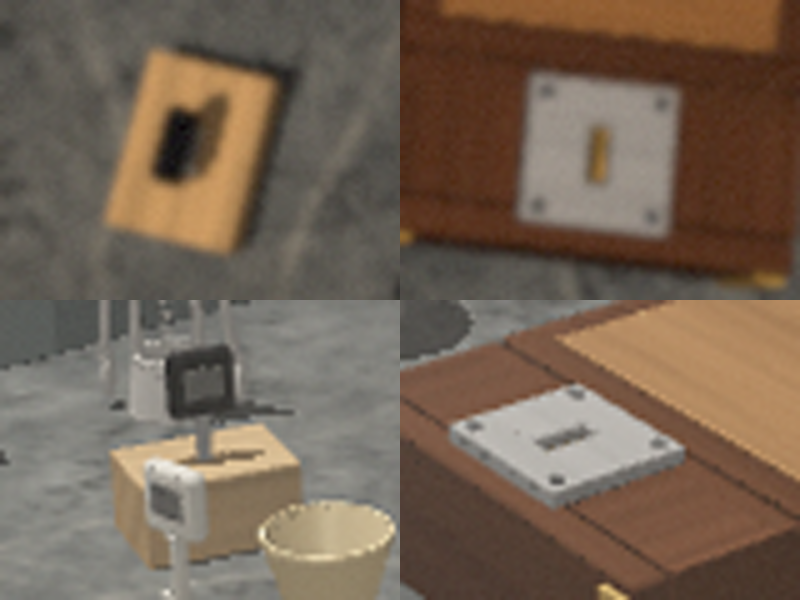

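```bash
python3 - <<'E'
from h import *
f=load('top0'); s=load('scene0')
T=lambda x,y:(210+x/5,235+y/5); L=lambda x,y:(400+(x-400)/5,220+y/5)
S=lambda x,y:(220+x/5,220+(y-300)/5); SL=lambda x,y:(360+(x-400)/5,270+(y-300)/5)
print('grip',tri([(f,*T(180,143)),(s,*S(200,383))]))
print('lock',tri([(f,*L(598,154)),(s,*SL(565,437))]))
def yaw(a,b): d=b-a; return np.degrees(np.arctan2(d[1],d[0]))
c=[onz(f,*T(*p),36)for p in[(107,222),(155,50),(280,75),(238,252)]]
print('stand',np.round(c,1),np.mean(c,0),yaw(c[0],c[1]),yaw(c[3],c[2]),yaw(c[2],c[1])-90,yaw(c[3],c[0])-90)
b=[onz(f,*T(*p),78)for p in[(165,180),(180,108)]];print('bow',yaw(*b))
c=[onz(f,*L(*p),66)for p in[(517,220),(527,72),(680,88),(668,238)]]
print('plate',np.round(c,1),np.mean(c,0),yaw(c[0],c[1]),yaw(c[3],c[2]),yaw(c[2],c[1])-90,yaw(c[3],c[0])-90)
print('white',tri([(f,361/1.25,373/1.25),(s,*S(175,495))]))
E
```

```text
grip [465.41758581 116.48018387  67.98048356]
lock [ 488.72241284 -252.81061961   63.36422563]
stand [[437.4 149.1  36. ]
 [504.7 131.5  36. ]
 [494.6  82.2  36. ]
 [425.4  98.   36. ]] [465.51676603 115.21531526  36.        ] -14.653546116219385 -12.796779228123285 -11.639406928152965 -13.131829670995984
bow -10.928643982689964
plate [[ 463.4 -220.2   66. ]
 [ 520.1 -226.    66. ]
 [ 513.6 -284.5   66. ]
 [ 456.2 -277.5   66. ]] [ 488.33499028 -252.05251105   66.        ] -5.799248847356284 -6.981819999383641 -6.321878155690584 -7.132279325360443
white [399.95155445  35.59051444  62.19788542]
```

send_rows --motion '[{"tx": -0.09, "ty": -0.07, "gripper": -0.2}, {"tx": -0.09, "ty": -0.07, "gripper": -0.2}, {"tx": -0.09, "ty": -0.07, "gripper": -0.2}, {"tx": -0.09, "ty": -0.07, "gripper": -0.2}, {"tx": -0.09, "ty": -0.07, "gripper": -0.2}, {"tx": -0.09, "ty": -0.07, "gripper": -0.2}, {"tx": -0.09, "ty": -0.07, "gripper": -0.2}, {"tx": -0.09, "ty": -0.07, "gripper": -0.2}, {"tx": -0.09, "ty": -0.07, "gripper": -0.2}, {"tz": 0.1, "rz": -0.18, "gripper": -0.2}, {"gripper": -0.2}, {"gripper": -0.2}]' --grip_force 50

```text
invalid input at $.motion[0]: expected keys tx, ty, tz, rx, ry, rz, gripper
```

```bash
python3 - <<'E'
from h import *
f=snap('wrist','w1'); print(f['state']['qpos'].round(1),f['state']['ee_pos'],f['state']['ee_rot'])
save(f,'w1',s=1.25)
print(proj(f,[465.5,115.5,36]),proj(f,[465.5,115.5,78]))
E
```

```text
[70.4 18.3 89.7  0.  72.  -1.1] [182.27447001 544.96139835 213.30515433] [-1.79922081e+02 -3.86054316e-03  1.61505281e+02]
[ 41.09438326 567.10725917] [ 14.72728022 609.439473  ]
```

View pics/w1.png

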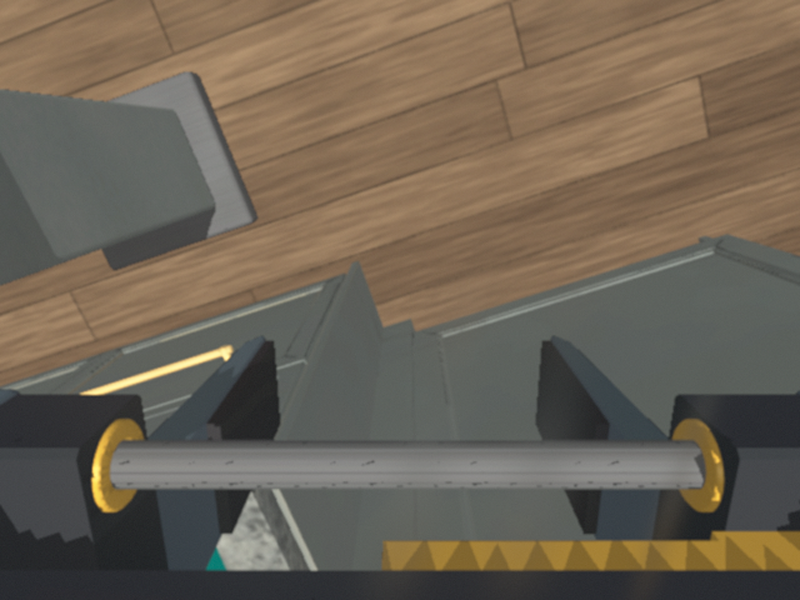

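The arm did not move because every key is needed. The picture shows only floor and the open fingers. I'll resend with all keys.

send_rows --motion '[{"tx": -0.09, "ty": -0.07, "tz": 0, "rx": 0, "ry": 0, "rz": 0, "gripper": -0.2}, {"tx": -0.09, "ty": -0.07, "tz": 0, "rx": 0, "ry": 0, "rz": 0, "gripper": -0.2}, {"tx": -0.09, "ty": -0.07, "tz": 0, "rx": 0, "ry": 0, "rz": 0, "gripper": -0.2}, {"tx": -0.09, "ty": -0.07, "tz": 0, "rx": 0, "ry": 0, "rz": 0, "gripper": -0.2}, {"tx": -0.09, "ty": -0.07, "tz": 0, "rx": 0, "ry": 0, "rz": 0, "gripper": -0.2}, {"tx": -0.09, "ty": -0.07, "tz": 0, "rx": 0, "ry": 0, "rz": 0, "gripper": -0.2}, {"tx": -0.09, "ty": -0.07, "tz": 0, "rx": 0, "ry": 0, "rz": 0, "gripper": -0.2}, {"tx": -0.09, "ty": -0.07, "tz": 0, "rx": 0, "ry": 0, "rz": 0, "gripper": -0.2}, {"tx": -0.09, "ty": -0.07, "tz": 0, "rx": 0, "ry": 0, "rz": 0, "gripper": -0.2}, {"tx": 0, "ty": 0, "tz": 0.1, "rx": 0, "ry": 0, "rz": -0.18, "gripper": -0.2}, {"tx": 0, "ty": 0, "tz": 0, "rx": 0, "ry": 0, "rz": 0, "gripper": -0.2}, {"tx": 0, "ty": 0, "tz": 0, "rx": 0, "ry": 0, "rz": 0, "gripper": -0.2}]' --grip_force 50

```text
time_s: 1.7
ee_pos: [467.0, 118.7, 165.0]
ee_rot: [180.0, 0.1, 166.9]
force: [0.3, 0.2, 0.3]
gripper_width: 54.9
gripper_force: 0.0
```

```bash
python3 - <<'E'
from h import *
f=snap('wrist','w1'); print(f['state']['qpos'].round(1),f['state']['ee_pos'],f['state']['ee_rot'])
print(proj(f,[465.5,115.5,36]),proj(f,[465.5,115.5,78]))
save(f,'w1b',box=(200,100,440,280),s=3.3)
E
```

```text
[ 12.9  12.2 105.8   0.   61.9 -64. ] [467.01861895 118.71452996 165.0458537 ] [1.79957177e+02 6.37613768e-02 1.66879024e+02]
[321.35923916 226.69501681] [320.67424753 244.37143298]
```

View pics/w1b.png

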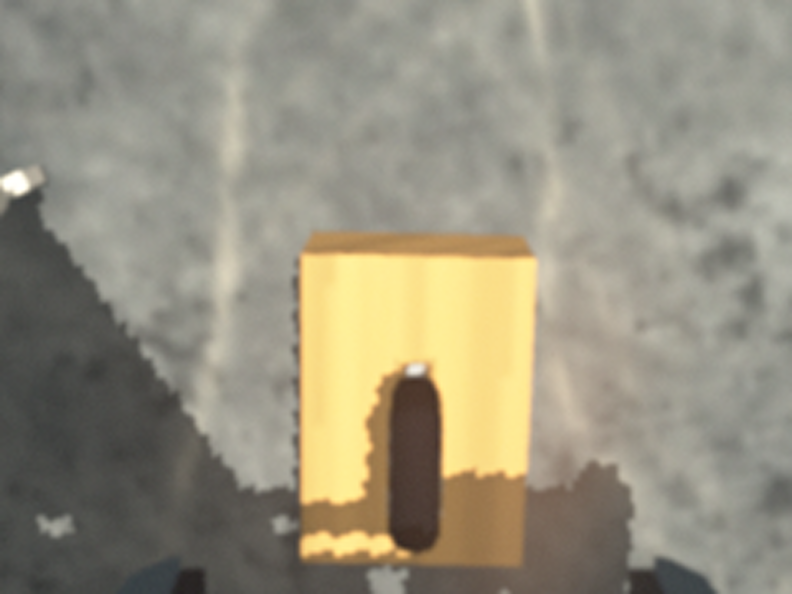

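The stand is aligned with the tool: corners (300,255), (537,257), (522,565) and (301,565) in the crop, bow axis at u≈414, so the key is centred between the fingers.

```bash
python3 - <<'E'
from h import *
f=load('w1'); P=lambda x,y:(200+x/3.3,100+y/3.3)
c=np.array([onz(f,*P(*p),36) for p in[(300,255),(537,257),(522,565),(301,565)]])
p=f['state']['ee_pos']; Rt=R.from_euler('xyz',f['state']['ee_rot'],degrees=True)
print(np.round(Rt.inv().apply(c-p),1),Rt.inv().apply(c.mean(0)-p))
for q in [(414,550),(415,380)]: print([np.round(Rt.inv().apply(onz(f,*P(*q),z)-p),1) for z in(78,86,48,56)])
print(tri([(f,*P(414,463)),(load('top0'),246,263.7)]), c.mean(0))
E
```

```text
[[ 36.8 -24.8 129. ]
 [ 36.4  25.6 129. ]
 [-33.7  23.9 129.1]
 [-33.7 -26.3 129.1]] [  1.45197094  -0.40366512 129.04405213]
[array([-14.2,  -0.5,  87.1]), array([-11.2,  -0.5,  79.1]), array([-25.5,  -0.6, 117.1]), array([-22.5,  -0.6, 109.1])]
[array([19.8, -0.3, 87. ]), array([21.8, -0.3, 79. ]), array([ 12.5,  -0.4, 117. ]), array([ 14.4,  -0.4, 109. ])]
[466.67577635 117.37967851  65.10129163] [465.67467214 118.71234206  36.        ]
```

send_rows --motion '[{"tx": 0.003, "ty": -0.001, "tz": 0.08, "rx": 0, "ry": 0, "rz": 0.04, "gripper": -0.2}, {"tx": 0, "ty": 0, "tz": 0.08, "rx": 0, "ry": 0, "rz": 0, "gripper": -0.2}, {"tx": 0, "ty": 0, "tz": 0.066, "rx": 0, "ry": 0, "rz": 0, "gripper": -0.2}, {"tx": 0, "ty": 0, "tz": 0, "rx": 0, "ry": 0, "rz": 0, "gripper": -0.2}, {"tx": 0, "ty": 0, "tz": 0, "rx": 0, "ry": 0, "rz": 0, "gripper": 1}, {"tx": 0, "ty": 0, "tz": 0, "rx": 0, "ry": 0, "rz": 0, "gripper": 1}, {"tx": 0, "ty": 0, "tz": 0, "rx": 0, "ry": 0, "rz": 0, "gripper": 1}, {"tx": 0, "ty": 0, "tz": 0, "rx": 0, "ry": 0, "rz": 0, "gripper": 1}, {"tx": 0, "ty": 0, "tz": 0, "rx": 0, "ry": 0, "rz": 0, "gripper": 1}, {"tx": 0, "ty": 0, "tz": 0, "rx": 0, "ry": 0, "rz": 0, "gripper": 1}]' --grip_force 50

```text
time_s: 3.0
ee_pos: [465.3, 118.6, 51.2]
ee_rot: [179.9, 0.0, 165.7]
force: [0.1, 3.9, 2.3]
gripper_width: 9.6
gripper_force: 50.0
```

send_rows --motion '[{"tx": 0, "ty": 0, "tz": -0.07, "rx": 0, "ry": 0, "rz": 0, "gripper": 1}, {"tx": 0, "ty": 0, "tz": -0.09, "rx": 0, "ry": 0, "rz": 0, "gripper": 1}, {"tx": 0, "ty": 0, "tz": -0.1, "rx": 0, "ry": 0, "rz": 0, "gripper": 1}, {"tx": 0, "ty": 0, "tz": 0, "rx": 0, "ry": 0, "rz": -0.257, "gripper": 1}, {"tx": -0.019, "ty": -0.105, "tz": 0, "rx": 0, "ry": 0, "rz": 0, "gripper": 1}, {"tx": -0.019, "ty": -0.105, "tz": 0, "rx": 0, "ry": 0, "rz": 0, "gripper": 1}, {"tx": -0.019, "ty": -0.105, "tz": 0, "rx": 0, "ry": 0, "rz": 0, "gripper": 1}, {"tx": -0.019, "ty": -0.105, "tz": 0, "rx": 0, "ry": 0, "rz": 0, "gripper": 1}, {"tx": -0.019, "ty": -0.105, "tz": 0, "rx": 0, "ry": 0, "rz": 0, "gripper": 1}, {"tx": -0.019, "ty": -0.105, "tz": 0, "rx": 0, "ry": 0, "rz": 0, "gripper": 1}, {"tx": -0.019, "ty": -0.105, "tz": 0, "rx": 0, "ry": 0, "rz": 0, "gripper": 1}, {"tx": 0, "ty": 0, "tz": 0, "rx": 0, "ry": 0, "rz": 0, "gripper": 1}]'

```text
time_s: 4.5
ee_pos: [488.4, -258.2, 180.1]
ee_rot: [-179.9, -0.1, 173.2]
force: [-0.3, -0.4, -0.3]
gripper_width: 9.7
gripper_force: 50.0
```

```bash
python3 - <<'E'
from h import *
f=snap('wrist','w2'); print(f['state']['ee_pos'],f['state']['ee_rot'],f['state']['gripper_width'],f['state']['force'])
print(proj(f,[488.5,-252,66]))
save(f,'w2',box=(180,100,460,310),s=2.85)
E
```

```text
[ 488.41684849 -258.17213411  180.14469362] [-1.79939912e+02 -5.88942647e-02  1.73169559e+02] 9.683185484716521 [-0.27706401 -0.42276405 -0.28399396]
[335.3246249  232.92453203]
```

View pics/w2.png

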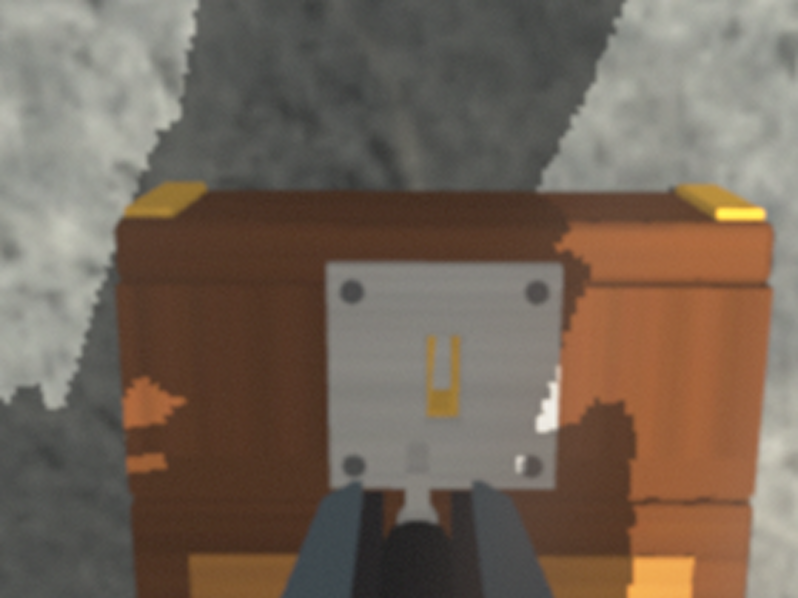

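Slot centre is at (443,376) in the crop and plate corners are (327,262), (562,262), (554,488) and (331,488). The blade hangs from u≈418 and its tip edge is near row 443.

```bash
python3 - <<'E'
from h import *
f=load('w2'); P=lambda x,y:(180+x/2.85,100+y/2.85)
Q=lambda u,v:((u-180)*2.85,(v-100)*2.85)
p=f['state']['ee_pos']; Rt=R.from_euler('xyz',f['state']['ee_rot'],degrees=True)
t=lambda q,z:np.round(Rt.inv().apply(onz(f,*P(*q),z)-p),1)
c=np.array([t(q,66) for q in[(327,262),(562,262),(554,488),(331,488)]]);print(c,c.mean(0))
print('slot',[t(q,66) for q in[(426,335),(461,335),(461,417),(426,417)]],t((443.5,376),66))
e=c[0]-c[3]; g=c[1]-c[2]; h=c[1]-c[0]; k=c[2]-c[3]
print([np.degrees(np.arctan2(v[1],v[0])) for v in(e,g)],[np.degrees(np.arctan2(-v[0],v[1])) for v in(h,k)])
for x,z in[(10,43),(9,43),(10,38),(10,23),(0,43),(3.5,0)]: print(x,z,Q(*proj(f,p+Rt.apply([x,0,z]))))
print(tri([(f,*P(443.5,376)),(load('top0'),439.6,250.8)]))
E
```

```text
[[ 29.2 -21.2 114.2]
 [ 29.2  34.2 114.1]
 [-27.8  34.2 114.1]
 [-27.8 -21.5 114.1]] [  0.7     6.425 114.125]
slot [array([ 11.5,   2.2, 114.2]), array([ 11.5,  10.6, 114.1]), array([ -9.2,  10.8, 114.1]), array([ -9.2,   2.2, 114.1])] [  1.3   6.5 114.1]
[np.float64(0.30155394986827927), np.float64(0.0)] [np.float64(-0.0), np.float64(-0.0)]
10 43 (np.float64(416.8263567764313), np.float64(436.8635260482667))
9 43 (np.float64(416.8271395891913), np.float64(441.97848126590856))
10 38 (np.float64(416.8185296411054), np.float64(445.82177715959983))
10 23 (np.float64(416.79286872582946), np.float64(475.19100526346284))
0 43 (np.float64(416.8340947203583), np.float64(487.42381157015745))
3.5 0 (np.float64(416.75274592380435), np.float64(568.4850311754135))
[ 488.18039422 -251.92318212   65.66663905]
```

send_rows --motion '[{"tx": 0.002, "ty": 0.013, "tz": 0, "rx": 0, "ry": 0, "rz": 0, "gripper": 1}, {"tx": 0, "ty": 0, "tz": 0.06, "rx": 0, "ry": 0, "rz": 0, "gripper": 1}, {"tx": 0, "ty": 0, "tz": 0.06, "rx": 0, "ry": 0, "rz": 0, "gripper": 1}, {"tx": 0, "ty": 0, "tz": 0, "rx": 0, "ry": 0, "rz": 0, "gripper": 1}, {"tx": 0, "ty": 0, "tz": 0, "rx": 0, "ry": 0, "rz": 0, "gripper": 1}]'

```text
time_s: 5.18
ee_pos: [489.4, -247.5, 122.1]
ee_rot: [-180.0, 0.1, 173.5]
force: [1.0, -0.7, -0.2]
gripper_width: 9.9
gripper_force: 50.0
```

```bash
python3 - <<'E'
from h import *
f=snap('wrist','w3'); s=f['state']; print(s['ee_pos'],s['ee_rot'],s['force'])
save(f,'w3',box=(220,180,420,330),s=4)
p=s['ee_pos']; Rt=R.from_euler('xyz',s['ee_rot'],degrees=True)
Q=lambda u,v:((u-220)*4,(v-180)*4)
for x,z in[(9,43),(10,38),(10,23),(3.5,0)]: print(x,z,Q(*proj(f,p+Rt.apply([x,0,z]))))
E
```

```text
[ 489.39580485 -247.49450361  122.06702885] [-1.79975100e+02  8.78588043e-02  1.73492068e+02] [ 0.97727141 -0.66640669 -0.23161793]
9 43 (np.float64(425.0185819015435), np.float64(300.3346858258333))
10 38 (np.float64(425.00608551707364), np.float64(305.72886794576243))
10 23 (np.float64(424.96864161331246), np.float64(346.9489385380896))
3.5 0 (np.float64(424.90956650448584), np.float64(477.88766294561447))
```

View pics/w3.png

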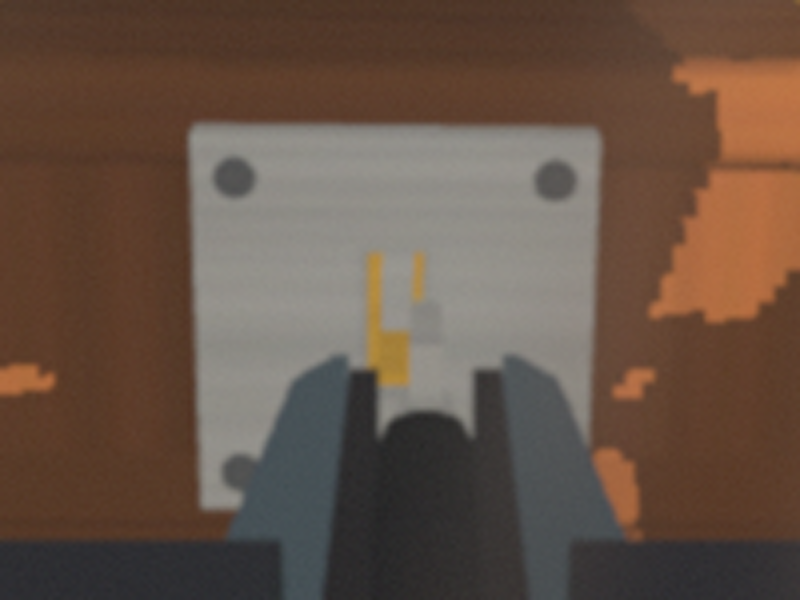

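The slot spans u 366–427, rows 252–385, with centre (396,~317). The blade is at u≈426, so it is 4 mm too far in +y.

```bash
python3 - <<'E'
from h import *
f=load('w3'); P=lambda x,y:(220+x/4,180+y/4)
s=f['state'];p=s['ee_pos']; Rt=R.from_euler('xyz',s['ee_rot'],degrees=True)
t=lambda q,z:np.round(Rt.inv().apply(onz(f,*P(*q),z)-p),1)
for q in[(190,124),(600,128),(201,510),(366,252),(427,252),(378,385),(411,385),(396.5,316)]: print(q,t(q,66))
print(env.state()['ee_pos'],env.state()['ee_rot'])
E
```

```text
(190, 124) [ 29.8 -31.9  56. ]
(600, 128) [29.2 23.7 56. ]
(201, 510) [-27.8 -32.6  56.1]
(366, 252) [11.6 -8.2 56.1]
(427, 252) [11.6  0.3 56. ]
(378, 385) [-8.3 -6.7 56.1]
(411, 385) [-8.3 -2.  56.1]
(396.5, 316) [ 2.1 -4.  56.1]
[ 489.61412994 -247.86339821  122.40336353] [-1.79951827e+02  1.38724479e-01  1.73476487e+02]
```

send_rows --motion '[{"tx": 0.0014, "ty": -0.0082, "tz": 0, "rx": 0, "ry": 0, "rz": 0.02, "gripper": 1}, {"tx": 0, "ty": 0, "tz": 0, "rx": 0, "ry": 0, "rz": 0, "gripper": 1}, {"tx": 0, "ty": 0, "tz": 0.01, "rx": 0, "ry": 0, "rz": 0, "gripper": 1}, {"tx": 0, "ty": 0, "tz": 0.01, "rx": 0, "ry": 0, "rz": 0, "gripper": 1}, {"tx": 0, "ty": 0, "tz": 0.006, "rx": 0, "ry": 0, "rz": 0, "gripper": 1}, {"tx": 0, "ty": 0, "tz": 0.006, "rx": 0, "ry": 0, "rz": 0, "gripper": 1}, {"tx": 0, "ty": 0, "tz": 0.006, "rx": 0, "ry": 0, "rz": 0, "gripper": 1}, {"tx": 0, "ty": 0, "tz": 0, "rx": 0, "ry": 0, "rz": 0, "gripper": 1}, {"tx": 0, "ty": 0, "tz": 0, "rx": 0, "ry": 0, "rz": 0, "gripper": 1}]'

```text
time_s: 6.35
ee_pos: [487.6, -252.2, 102.0]
ee_rot: [180.0, 0.0, 172.8]
force: [0.8, -0.7, -0.7]
gripper_width: 10.0
gripper_force: 50.0
```

send_rows --motion '[{"tx": 0, "ty": 0, "tz": 0.004, "rx": 0, "ry": 0, "rz": 0, "gripper": 1}, {"tx": 0, "ty": 0, "tz": 0.004, "rx": 0, "ry": 0, "rz": 0, "gripper": 1}, {"tx": 0, "ty": 0, "tz": 0, "rx": 0, "ry": 0, "rz": 0, "gripper": 1}, {"tx": 0, "ty": 0, "tz": 0, "rx": 0, "ry": 0, "rz": 0, "gripper": 1}]'

```text
time_s: 6.85
ee_pos: [487.7, -252.1, 97.8]
ee_rot: [180.0, 0.0, 172.8]
force: [1.8, 1.2, -2.0]
gripper_width: 9.9
gripper_force: 50.0
```

send_rows --motion '[{"tx": 0, "ty": 0, "tz": 0.003, "rx": 0, "ry": 0, "rz": 0, "gripper": 1}, {"tx": 0, "ty": 0, "tz": 0.003, "rx": 0, "ry": 0, "rz": 0, "gripper": 1}, {"tx": 0, "ty": 0, "tz": 0, "rx": 0, "ry": 0, "rz": 0, "gripper": 1}, {"tx": 0, "ty": 0, "tz": 0, "rx": 0, "ry": 0, "rz": 0, "gripper": 1}]'

```text
time_s: 7.35
ee_pos: [487.6, -252.1, 94.9]
ee_rot: [180.0, 0.0, 172.8]
force: [2.2, 0.8, -0.9]
gripper_width: 9.6
gripper_force: 50.0
```

send_rows --motion '[{"tx": 0, "ty": 0, "tz": 0.003, "rx": 0, "ry": 0, "rz": 0, "gripper": 1}, {"tx": 0, "ty": 0, "tz": 0.003, "rx": 0, "ry": 0, "rz": 0, "gripper": 1}, {"tx": 0, "ty": 0, "tz": 0, "rx": 0, "ry": 0, "rz": 0, "gripper": 1}, {"tx": 0, "ty": 0, "tz": 0, "rx": 0, "ry": 0, "rz": 0, "gripper": 1}]'

```text
time_s: 7.85
ee_pos: [487.9, -252.0, 92.0]
ee_rot: [180.0, 0.0, 172.8]
force: [2.9, 2.5, 1.4]
gripper_width: 9.9
gripper_force: 50.0
```

send_rows --motion '[{"tx": 0, "ty": 0, "tz": 0.003, "rx": 0, "ry": 0, "rz": 0, "gripper": 1}, {"tx": 0, "ty": 0, "tz": 0.003, "rx": 0, "ry": 0, "rz": 0, "gripper": 1}, {"tx": 0, "ty": 0, "tz": 0, "rx": 0, "ry": 0, "rz": 0, "gripper": 1}, {"tx": 0, "ty": 0, "tz": 0, "rx": 0, "ry": 0, "rz": 0, "gripper": 1}]'

```text
time_s: 8.35
ee_pos: [488.0, -252.1, 89.0]
ee_rot: [180.0, 0.1, 172.8]
force: [4.6, 4.0, 2.5]
gripper_width: 10.1
gripper_force: 50.0
```

send_rows --motion '[{"tx": -0.0008, "ty": 0.0008, "tz": 0.002, "rx": 0, "ry": 0, "rz": 0.1, "gripper": 1}, {"tx": 0, "ty": 0, "tz": 0.002, "rx": 0, "ry": 0, "rz": 0, "gripper": 1}, {"tx": 0, "ty": 0, "tz": 0.001, "rx": 0, "ry": 0, "rz": -0.2, "gripper": 1}, {"tx": 0, "ty": 0, "tz": 0.001, "rx": 0, "ry": 0, "rz": 0, "gripper": 1}, {"tx": 0, "ty": 0, "tz": 0, "rx": 0, "ry": 0, "rz": 0.1, "gripper": 1}, {"tx": 0, "ty": 0, "tz": 0, "rx": 0, "ry": 0, "rz": 0, "gripper": 1}]'

```text
time_s: 9.1
ee_pos: [488.0, -252.3, 85.8]
ee_rot: [-180.0, 0.0, 172.8]
force: [3.1, -0.6, 2.0]
gripper_width: 9.9
gripper_force: 50.0
```

send_rows --motion '[{"tx": -0.0004, "ty": 0, "tz": 0.003, "rx": 0, "ry": 0, "rz": 0, "gripper": 1}, {"tx": 0, "ty": 0, "tz": 0.003, "rx": 0, "ry": 0, "rz": 0, "gripper": 1}, {"tx": 0, "ty": 0, "tz": 0.003, "rx": 0, "ry": 0, "rz": 0, "gripper": 1}, {"tx": 0, "ty": 0, "tz": 0.001, "rx": 0, "ry": 0, "rz": 0, "gripper": 1}, {"tx": 0, "ty": 0, "tz": 0, "rx": 0, "ry": 0, "rz": 0, "gripper": 1}, {"tx": 0, "ty": 0, "tz": 0, "rx": 0, "ry": 0, "rz": 0, "gripper": 1}]'

```text
time_s: 9.85
ee_pos: [488.2, -252.3, 82.1]
ee_rot: [-179.9, 0.0, 172.8]
force: [0.4, 0.1, 9.8]
gripper_width: 9.9
gripper_force: 50.0
```

```bash
python3 - <<'E'
from h import *
f=snap('scene','s4'); s=f['state']; print(s['ee_pos'],s['force'],s['torque'],s['qpos'].round(1))
save(f,'s4',box=(330,190,490,310),s=5)
E
```

```text
[ 488.18111114 -252.28723407   82.11443119] [0.44232894 0.09763007 9.8292255 ] [-0.00531319 -0.12927275  0.02600318] [ -28.5   22.7  103.8   -0.    53.4 -111.3]
```

View pics/s4.png

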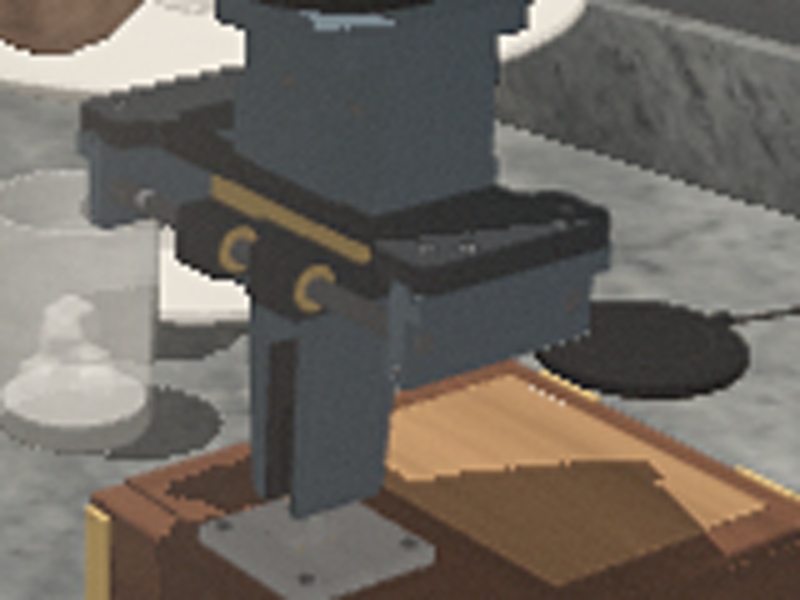

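send_rows --motion '[{"tx": 0, "ty": 0, "tz": 0, "rx": 0, "ry": 0, "rz": 0.25, "gripper": 1}, {"tx": 0, "ty": 0, "tz": 0, "rx": 0, "ry": 0, "rz": 0.25, "gripper": 1}, {"tx": 0, "ty": 0, "tz": 0, "rx": 0, "ry": 0, "rz": 0.25, "gripper": 1}, {"tx": 0, "ty": 0, "tz": 0, "rx": 0, "ry": 0, "rz": 0.25, "gripper": 1}, {"tx": 0, "ty": 0, "tz": 0, "rx": 0, "ry": 0, "rz": 0, "gripper": 1}, {"tx": 0, "ty": 0, "tz": 0, "rx": 0, "ry": 0, "rz": 0, "gripper": 1}]' --grip_force 60

```text
time_s: 10.65
ee_pos: [488.2, -251.7, 81.2]
ee_rot: [180.0, 0.0, 142.9]
force: [2.4, 0.8, 5.2]
gripper_width: 9.5
gripper_force: 60.0
```

```bash
python3 -c "
from h import *
s=env.state();print(s['torque'],s['force'],s['qpos'])"
```

```text
[ 0.23730134 -0.56160228  0.06755162] [2.43922442 0.84475725 5.16867874] [-2.84865166e+01  2.28123780e+01  1.03803815e+02  2.13655807e-02
  5.33722276e+01 -8.14286620e+01]
```

send_rows --motion '[{"tx": 0, "ty": 0, "tz": 0, "rx": 0, "ry": 0, "rz": 0.25, "gripper": 1}, {"tx": 0, "ty": 0, "tz": 0, "rx": 0, "ry": 0, "rz": 0.25, "gripper": 1}, {"tx": 0, "ty": 0, "tz": 0, "rx": 0, "ry": 0, "rz": 0.25, "gripper": 1}, {"tx": 0, "ty": 0, "tz": 0, "rx": 0, "ry": 0, "rz": 0.25, "gripper": 1}, {"tx": 0, "ty": 0, "tz": 0, "rx": 0, "ry": 0, "rz": 0.25, "gripper": 1}, {"tx": 0, "ty": 0, "tz": 0, "rx": 0, "ry": 0, "rz": 0.25, "gripper": 1}, {"tx": 0, "ty": 0, "tz": 0, "rx": 0, "ry": 0, "rz": 0.25, "gripper": 1}, {"tx": 0, "ty": 0, "tz": 0, "rx": 0, "ry": 0, "rz": 0.25, "gripper": 1}, {"tx": 0, "ty": 0, "tz": 0, "rx": 0, "ry": 0, "rz": 0.1, "gripper": 1}, {"tx": 0, "ty": 0, "tz": 0, "rx": 0, "ry": 0, "rz": 0, "gripper": 1}, {"tx": 0, "ty": 0, "tz": 0, "rx": 0, "ry": 0, "rz": 0, "gripper": 1}]'

```text
time_s: 12.02
ee_pos: [488.6, -251.5, 81.2]
ee_rot: [179.9, -0.0, 79.9]
force: [3.2, 2.0, 4.7]
gripper_width: 9.8
gripper_force: 60.0
```

```bash
python3 - <<'E'
from h import *
f=snap('scene','s5'); s=f['state']; print(s['ee_pos'],s['ee_rot'],s['force'],s['torque'])
save(f,'s5',box=(330,190,510,325),s=4.4)
E
```

```text
[ 488.6167488  -251.50197324   81.17987772] [ 1.79948343e+02 -4.19891355e-02  7.99481161e+01] [3.19122764 1.96667468 4.74671214] [ 0.41105346 -0.75150749  0.11461722]
```

View pics/s5.png

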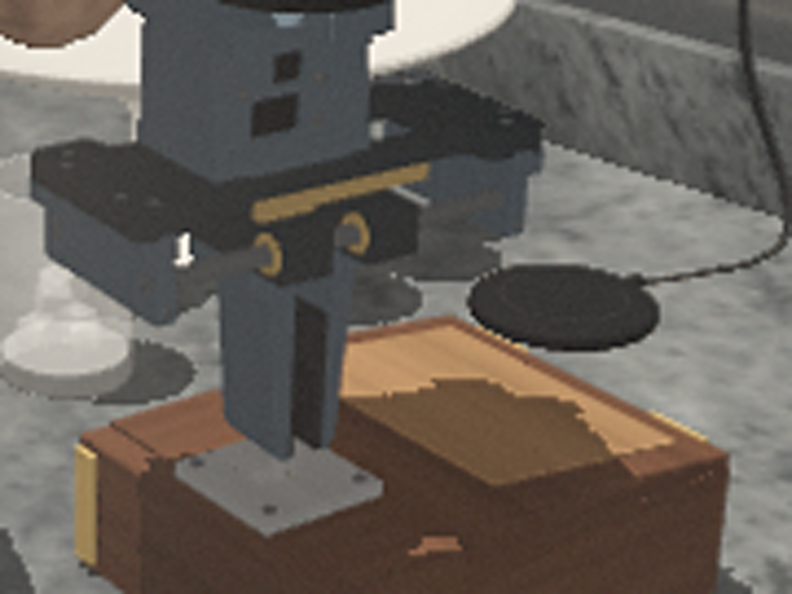

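The tool has turned 93° and the lid's near edge seems slightly raised. I'll turn further to feel the stop.

send_rows --motion '[{"tx": 0, "ty": 0, "tz": 0, "rx": 0, "ry": 0, "rz": 0.1, "gripper": 1}, {"tx": 0, "ty": 0, "tz": 0, "rx": 0, "ry": 0, "rz": 0.1, "gripper": 1}, {"tx": 0, "ty": 0, "tz": 0, "rx": 0, "ry": 0, "rz": 0, "gripper": 1}, {"tx": 0, "ty": 0, "tz": 0, "rx": 0, "ry": 0, "rz": 0, "gripper": 1}]'

```text
time_s: 12.58
ee_pos: [488.7, -251.5, 81.2]
ee_rot: [179.9, -0.0, 74.0]
force: [4.3, 2.6, 4.4]
gripper_width: 9.7
gripper_force: 60.0
```

```bash
python3 - <<'E'
from h import *
f=snap('scene','s6'); s=f['state']; print(s['ee_pos'],s['ee_rot'],s['force'],s['torque'])
a=load('s4')['frame'];im=np.zeros((600,800,3),np.uint8)
for i,g in enumerate([a,f['frame']]): im[i*300:i*300+300]=cv2.resize(g[255:330,360:560],(800,300),interpolation=cv2.INTER_CUBIC)
cv2.imwrite('pics/cmp.png',im[:,:,::-1])
E
```

```text
[ 488.67316573 -251.46545747   81.19213452] [ 1.79949231e+02 -3.58330272e-02  7.40093463e+01] [4.26056544 2.55289645 4.44163489] [ 0.45190432 -0.749029    0.44113445]
```

View pics/cmp.png

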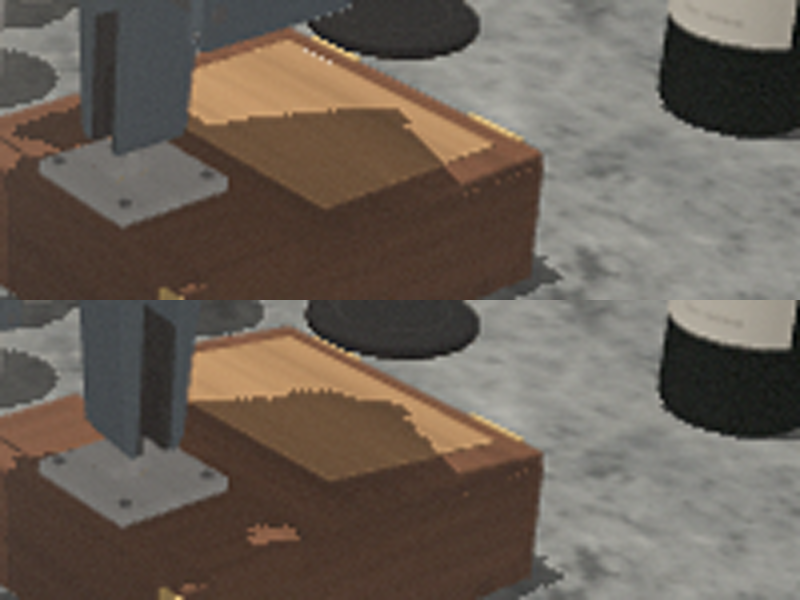

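The lid's near corner rose from row 209 to 181, about 14 mm. The moment jumped to 0.44 N m, so the plug is at its stop. I'll hand in.

```bash
python3 -c "
from h import *
print(env.job_done())"
```

```text
the job is handed in; nothing more can be done
None
```

I put the key fully home and turned it clockwise to the stop, and the lid's near edge rose about 14 mm. I handed the job in at about 12.6 s with the key still gripped at 60 N. The hand-in returned no verdict.

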